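Gauge a key-steel bar on a bench micrometer stand

ROBOT

A 6-joint arm with a two-finger parallel gripper is mounted at the origin on the work surface. World frame = base frame: x ahead of the robot, y to its left, z up, the work surface at z = 0. Lengths are in m, angles in rad, forces in N, time in s.
With the tool pointing down it reaches from about 0.35 to 0.775 m from the base axis. Payload 5.5 kg.
Tool frame: the origin (TCP) lies at the very end of the fingers, on their centre line; the grasp point (between the pads) lies env.hold_point_z behind it (env.hold_point_z is the distance from the TCP to the grasp point, in m); z points along the fingers, y is the line along which they close (so a half turn about z gives the same grasp; the last joint's range is limited). The gripper opens to 85 mm and grips with 20 to 120 N. Pads are 22 mm wide; open, the fingers measure 114 mm over their backs; the gripper's body (76 mm by 85 mm) begins 54 mm behind the grasp point. The pads swing forward as they close: fully open they stand 13 mm farther back than shut.
Start: joints at [-1.359, 0.313, 0.046, 1.304, 0, 1.431], TCP at [0.198, -0.54, 0.231] pointing down, gripper open.
Joint ranges: [-2.76, 2.76], [-0.86, 1.69], [-1.03, 1.26], [-2.2, 2.34], [-1.47, 1.5], [-3.14, 3.14]. Speed limits (rad/s): [2.57, 2.57, 3.14, 3.14, 3.14, 3.14].

INTERFACE

Orientations are given as a unit quaternion [w, x, y, z].
In Python, from workcell import env gives the robot as it stands.
- The arm moves only by the tool carry_out, never from a script. Its argument "steps" is a list of rows, each a list of 3 entries, a list of its own where there are three numbers: the turn, a rotation vector about the tool's x, y, z in degrees, then the shift along the tool's x, y, z in cm, then the closure in counts, from 0 (fully open) to 255 (shut). A call has exactly 8 rows; each row is the pose to reach, as a shift and turn from the pose commanded when the call began, along the tool's axes at that moment; what a row does not reach only later rows make up. A row lasts 1/8 s, in which the tool goes at most 62.5 mm and 10.7 degrees, less where a joint would pass 70% of its speed; a pose out of reach is approached as far as the arm can. A call with a gripper value outside its range is refused whole. The fingers move at their own pace and stop on an object; "force" is the grip in N (left out, the last holds). Time passes only in rows, so rows that repeat a pose let the fingers close, or fill a call up. It gives the time, the measured TCP pose, the force, the opening and the grip force at its end, in the units of the state.
- env.get_state(): the state, without advancing time (a new reading comes with each control period).
- env.read_camera(name): name is "scene" or "top" or "wrist"; returns (picture, depth): 384x512x3 uint8, red, green, blue; 384x512 float32, m along the optical axis (not along the pixel's ray), 0 where there is no reading.
- env.get_calibration(name): a dict with "fx", "fy", "cx", "cy" (pixels), "D" ([k1, k2, p1, p2, k3] as OpenCV has them; the pictures are not rectified), "origin" and "orientation" of the camera in the world. Camera axes: x right, y up, looking along -z (the intrinsics and any distortion apply to the point x, -y, -z); pixel columns grow to the right and rows downward; lengths in m; the calibration is good to about 2 mm. A picture is of the moment at which its call begins: read the wrist's pose just before it. get_calibration takes no time and is no camera call; for the wrist camera it gives the pose at the moment of the call.
- env.hand_in(): hands the job in; it is judged then, once.
The state is a dict: "clock": time; "joint_pos": joint angles; "qvel": joint speeds; "tau": joint torques, N m; "tcp_pos": TCP position; "orientation": TCP orientation; "wrist_force": force on the tool from outside, world axes, zero at the start; "ft_torque": the same for the moment, N m; "finger_gap": finger opening in m; "grip_force": force on a finger pad.
Only numpy, scipy, OpenCV 4.12 (cv2) and the standard library are available. Lean on these libraries where they do the work, as an engineer would, in place of code of your own. Each camera call takes 0.05 s, during which the arm holds its last target. There are 200 camera calls.

TASK

Lay the key-steel bar flat on the table of the micrometer stand and slide it gently in under the spindle until its end butts squarely against the backstop. Then turn the small ratchet knob at the very top of the micrometer clockwise (seen from above) until it slips on the bar, without overloading the bar; let it slip for about an eighth of a turn, less than a quarter, and let go. Leave the bar clamped there and the other things on the bench undisturbed.

Things in the scene. Friction and masses are not known exactly. Their poses are not given: they have to be found in the camera images.
- stand: Fixed micrometer stand. Origin on the bench under the vertical spindle axis; z up, x from the open front (bar fed in along x) to the column behind. Cast foot x -75 to +95 mm, 100 mm wide, 30 mm high. Column 28 mm thick at x = +70 mm, 185 mm high; its arm carries the micrometer head over the table. Above the table nothing reaches farther forward than x = -18 mm.
- table_centre (a point): Point on the spindle axis on the stand's ground steel table (axes as the stand's): table top 45 mm above the bench, from x = -72 to +42 mm, 80 mm wide. Over it hang the spindle, the sleeve (18 mm thick, from 82 mm above the bench) and the black display head (34 x 50 mm, 134 to 172 mm above the bench).
- knob (a point): Centre of the ratchet knob, on the spindle axis (fixed to the stand, axes as the stand's): fluted steel, 16 mm in diameter, 24 mm tall, 202.5 to 226.5 mm above the bench, topmost, free all round. It turns in place. Clockwise from above it carries the thimble round, 0.01 N m in free travel; when the spindle bears on the bar it slips on the thimble (joint ratchet) at a steady 0.044 N m.
- thimble_centre (a point): Centre of the aluminium thimble (fixed to the stand, axes as the stand's): 24 mm in diameter, 174 to 200 mm above the bench, below the knob. It drives the spindle without slip: turned itself, or rubbed by a finger on the knob, it can overload the bar (over 35 N). Black lines on the knob's top and the thimble are in line until the knob slips. Anticlockwise winds back.
- sleeve_mouth (a point): Point on the axis where the spindle comes out of the sleeve, 82 mm above the bench (fixed to the stand, axes as the stand's). The spindle is a plain non-rotating steel rod, 8 mm in diameter, coming down 10 mm per turn. It starts 2 to 7.5 mm clear of a bar lying on the table; how far is not measured. Slipping, the ratchet presses the bar with about 22 N; about 5 N stays on after release.
- backstop: Dark steel block 10 x 36 mm, 14 mm high, fixed on the stand's table behind the spindle. Origin at the middle of the lower edge of its front face, on the table, 16 mm behind the spindle axis (x = +16, z = 45 mm in the stand's frame); axes as the stand's, the face looks along -x.
- bar_centre (a point): Centre (half-way up) of the loose plain steel bar, 130 mm long (its x), 16 mm wide (y), 10 mm thick (z), about 0.16 kg, lying flat on the bench at the start. Its ends are alike. Butted on the stand it reaches 114 mm in front of the spindle axis, 42 mm beyond the table's front edge, and rests there by itself.
- setting_ring (a point): Bystander: dark steel ring, 52 mm outside, 24 mm bore, 16 mm high. Its centre. Leave it alone.
- screwdriver (a point): Bystander: screwdriver with a wooden handle, lying on the bench. A point on it. Leave it alone.
- spacer_center (a point): Bystander: upright brass cylinder, 28 mm in diameter, 45 mm high. Its centre. Leave it alone.
There are look-alikes about, which are no part of the job. Leave any brown or turquoise look-alike of the part that bears bar_centre alone. There is more than one size of the stand; the job needs the larger.

How it is judged:
On the way, in this order (a step that is already met when the one before it is completed fails the run):
1. the bar lies flat on the stand's table under the spindle, its end squarely against the backstop (within 3 mm) (z of bar_centre in the frame of stand between 0.0475 and 0.052 m and x of bar_centre in the frame of backstop between -0.068 and -0.063 m and y of bar_centre in the frame of backstop between -0.008 and 0.008 m and angle between the x axis of bar_centre and the x axis of stand, either way round below 0.09 rad and angle between bar_centre's own z axis and vertical below 0.05 rad), for 0.2 s.
2. the ratchet knob has slipped on the thimble by at least 0.3 rad with the spindle bearing on the bar (all of step 1 and contact force between spindle and bar above 3 N and value of joint ratchet above 0.3 rad), for 0.2 s.
At the end, for the whole second after the job is handed in: The bar rests flat on the table, end within 3 mm of the backstop, within 8 mm of the middle and 0.09 rad of square, clamped by the spindle with more than 3 N; the ratchet has slipped by 0.3 to 1.57 rad; all released and at rest (all of step 2 and linear speed of bar below 0.01 m/s and velocity of joint ratchet below 0.1 rad/s); the robot touches nothing.
It fails at once if the ratchet knob is slipped on the thimble by a quarter turn (1.57 rad) or more (value of joint ratchet above 1.57 rad).
It fails at once if the bar is overloaded: the spindle presses it with more than 35 N (contact force between spindle and bar above 35 N).
It fails at once if the bar is rammed into the backstop with more than 25 N (contact force between bar and backstop above 25 N).
It fails at once if another thing on the bench is moved by more than 10 mm (distance of any of setting_ring, screwdriver, spacer_center from where it was at the start of the episode above 0.01 m).
It also fails if it takes over 72 s, if anything falls off the work surface, if the arm or the gripper's body presses on something with over 40 N, if the wrist force passes 120 N, or if a joint passes its speed limit or range.

## Working session

There is one attempt and no reset: what is moved stays moved. The work goes in short steps, Python scripts to look and compute and a tool call to move; the robot and the scene stay as the last step left them, time stands still between calls to the robot, and variables do not carry over. Pictures are saved under pics/ and viewed, at most 10 in all, crops included, and the job is handed in when it is done.

Besides the shell and the picture viewer there is one more tool, called after "Call:" by a JSON object that holds its "fn" and its "kwargs", one argument or row to a line. carry_out: Moves the arm, as the interface text tells. Its arguments: {"type":"object","properties":{"steps":{"type":"array","items":{"type":"array"}},"force":{"type":"number"}},"required":["steps"]}

```bash
mkdir -p pics; ls
cat > h.py <<'E'
import numpy as np,cv2
from scipy.spatial.transform import Rotation as R
from workcell import env
def quat(q): return R.from_quat([q[1],q[2],q[3],q[0]])
def shot(n):
    c=env.get_calibration(n); p,d=env.read_camera(n); return p,d,c
def cloud(d,c):
    h,w=d.shape; u,v=np.meshgrid(np.arange(w),np.arange(h))
    K=np.array([[c['fx'],0,c['cx']],[0,c['fy'],c['cy']],[0,0,1.]])
    n=cv2.undistortPoints(np.stack([u.ravel(),v.ravel()],1).astype(np.float64)[:,None],K,np.array(c['D'],float))[:,0].reshape(h,w,2)
    P=np.stack([n[...,0]*d,-n[...,1]*d,-d],-1)
    W=P@quat(c['orientation']).as_matrix().T+np.array(c['origin']); W[d<=0]=np.nan
    return W
def save(n,p): cv2.imwrite('pics/'+n,p[...,::-1])
E
python3 - <<'E'
from h import *
print(env.get_state(),env.hold_point_z)
a=[]
for n in ['scene','top']:
    p,d,c=shot(n); np.savez(n,p=p,d=d,W=cloud(d,c)); a.append(p); print(n,c)
save('a.png',cv2.resize(np.vstack(a),(800,1200))[:600]); save('b.png',cv2.resize(a[1],(800,600)))
E
```

```text
pics
{'clock': 0.0, 'joint_pos': array([-1.35860708e+00,  3.13998694e-01,  4.49326071e-02,  1.30362365e+00,
       -3.43331583e-06,  1.43120976e+00]), 'qvel': array([-6.36287675e-04, -5.01629689e-04,  5.27098166e-04, -4.08800745e-05,
       -1.42946030e-03,  2.23869934e-03]), 'tau': array([-1.78106799e-03, -4.80623674e+01,  2.98533475e+01,  1.92245393e-02,
       -3.80602578e-04,  5.62274110e-06]), 'tcp_pos': array([ 0.1980066 , -0.53925207,  0.23039091]), 'orientation': array([-9.46018181e-04,  9.84571118e-01,  1.74982336e-01, -3.60746059e-05]), 'wrist_force': array([-0.09237958,  0.35597242, -0.49264906]), 'ft_torque': array([ 0.0160494 , -0.00716255,  0.03523598]), 'grip_force': 0.0, 'finger_gap': 0.085639627349633} 0.0187
scene {'fx': 395.87097140604385, 'fy': 395.87097140604385, 'cx': 253.6265671055408, 'cy': 196.1215127514526, 'D': array([0.04780808, 0.        , 0.        , 0.        , 0.        ]), 'origin': array([ 1.04050631, -0.34143194,  0.83736718]), 'orientation': array([0.81700074, 0.30330017, 0.1733646 , 0.45876303])}
top {'fx': 459.1804983255936, 'fy': 459.1804983255936, 'cx': 254.83031073216807, 'cy': 195.3143944450673, 'D': array([-0.10526176,  0.        ,  0.        ,  0.        ,  0.        ]), 'origin': array([ 0.32854589, -0.02031416,  1.34186749]), 'orientation': array([ 0.71092622,  0.05511506, -0.05377957, -0.6990379 ])}
```

View pics/a.png

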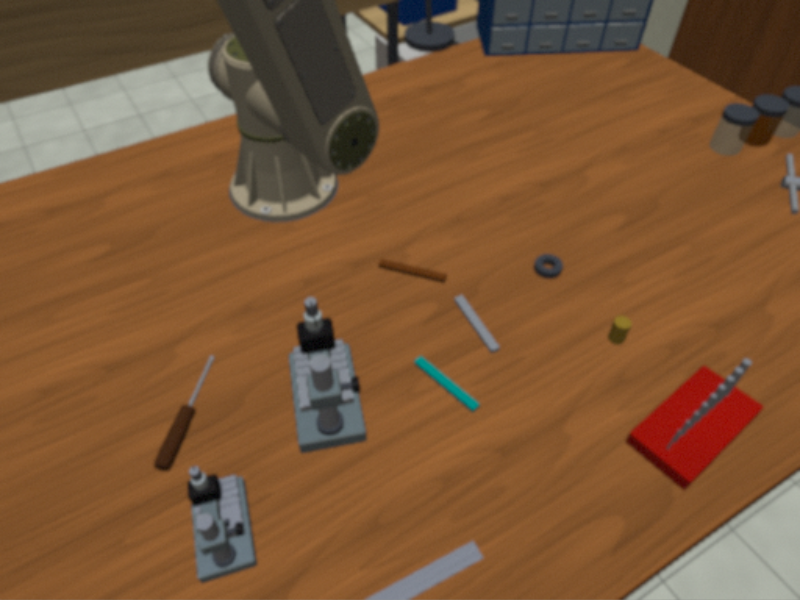

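View pics/b.png

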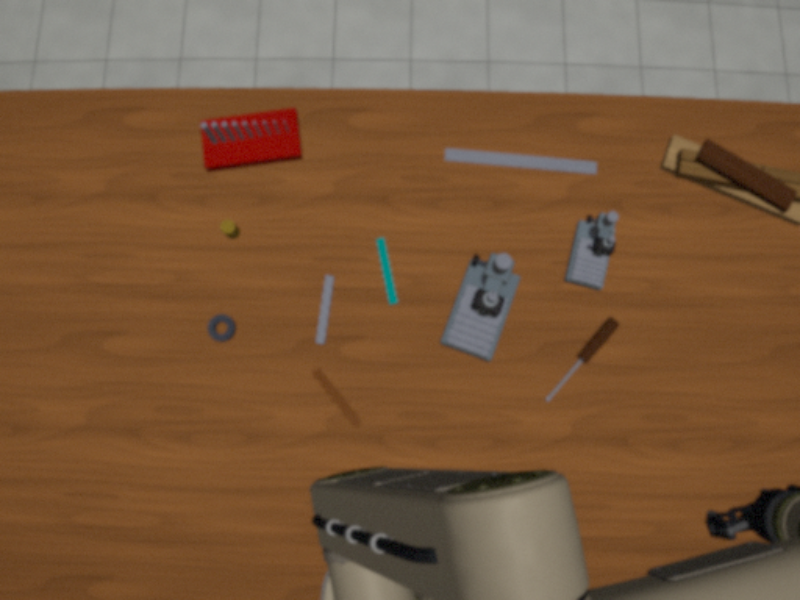

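The scene view (800x600 pixels) shows two stands. The larger is at (325,380), top view (480,305); the smaller, at (220,525), top (592,250), is not for this job. Of the bars, the grey steel one at scene (477,322), top (325,310), fits the description. The turquoise (447,383), the brown (412,270) and the long grey rule at the front are look-alikes. I'll measure and confirm with a crop.

Run:
```python
from h import *
t=np.load('top.npz'); p,W=t['p'],t['W']
save('c.png',cv2.resize(p[140:240,190:345],(800,516),interpolation=cv2.INTER_CUBIC))
def rect(m,name):
    q=W[m][:,:2]; r=cv2.minAreaRect((q*1000).astype(np.float32)); print(name,m.sum(),r,np.median(W[m][:,2]))
    return r
z=W[...,2]
g=p.astype(int); sat=g.max(-1)-g.min(-1)
m=np.zeros(z.shape,bool); m[170:225,198:218]=True
m&=(sat<45); rect(m,'bar')
for n in ['top','scene']:
    t=np.load(n+'.npz'); W=t['W']; z=W[...,2]
    m=np.zeros(z.shape,bool)
    if n=='top': m[155:235,275:340]=True
    else: m[185:295,175:240]=True
    for lo,hi in [(.02,.036),(.038,.052),(.16,.19),(.19,.202),(.205,.24)]:
        mm=m&(z>lo)&(z<hi)
        if mm.sum()>5: rect(mm,(n,lo)); print(W[mm].mean(0))
for n,(u,v) in dict(ring=(142,210),spacer=(147,147),scr=(370,235)).items(): print(n,np.load('top.npz')['W'][v,u])
```

```text
bar 313 ((527.2966918945312, 123.75813293457031), (22.151275634765625, 133.47848510742188), 83.36814880371094) 0.009674876085936868
('top', 0.02) 598 ((528.2372436523438, -167.60888671875), (100.65496826171875, 170.42196655273438), 70.19158172607422) 0.03005233901153792
[ 0.53700195 -0.16928176  0.02998966]
('top', 0.038) 827 ((516.1199951171875, -163.22979736328125), (80.64646911621094, 141.51722717285156), 70.14790344238281) 0.045530818796625905
[ 0.49428738 -0.15241448  0.04549804]
('top', 0.16) 295 ((549.9222412109375, -174.89273071289062), (49.80533981323242, 102.31871795654297), 70.48751068115234) 0.17383236018581183
[ 0.54077428 -0.17115115  0.1760515 ]
('top', 0.19) 29 ((541.2437133789062, -174.86013793945312), (22.53656768798828, 71.89833068847656), 64.5594482421875) 0.20003351595379648
[ 0.5177568  -0.16310913  0.19860162]
('top', 0.205) 45 ((518.56201171875, -163.9698486328125), (16.018239974975586, 16.75933265686035), 44.267765045166016) 0.22568616916217965
[ 0.51820432 -0.16334523  0.22364901]
('scene', 0.02) 974 ((529.2913818359375, -165.5627899169922), (99.735084533691
[... 248 characters left out ...]
.52200033 -0.16391001  0.04506391]
('scene', 0.16) 517 ((552.409423828125, -175.92909240722656), (49.692325592041016, 99.78684997558594), 66.6680679321289) 0.17312576736995677
[ 0.55366762 -0.17436487  0.1753312 ]
('scene', 0.19) 64 ((524.1867065429688, -163.45013427734375), (22.637767791748047, 18.15448570251465), 70.49596405029297) 0.19947413015756887
[ 0.52638781 -0.16396147  0.1978975 ]
('scene', 0.205) 89 ((520.913818359375, -163.15322875976562), (16.75973129272461, 14.779340744018555), 34.26772689819336) 0.22237227545990756
[ 0.52367764 -0.16355705  0.22035045]
ring [ 0.48758663  0.31790508 -0.00173472]
spacer [0.66792262 0.30196064 0.04463203]
scr [ 0.42460421 -0.3562487   0.0009913 ]
```

View pics/c.png

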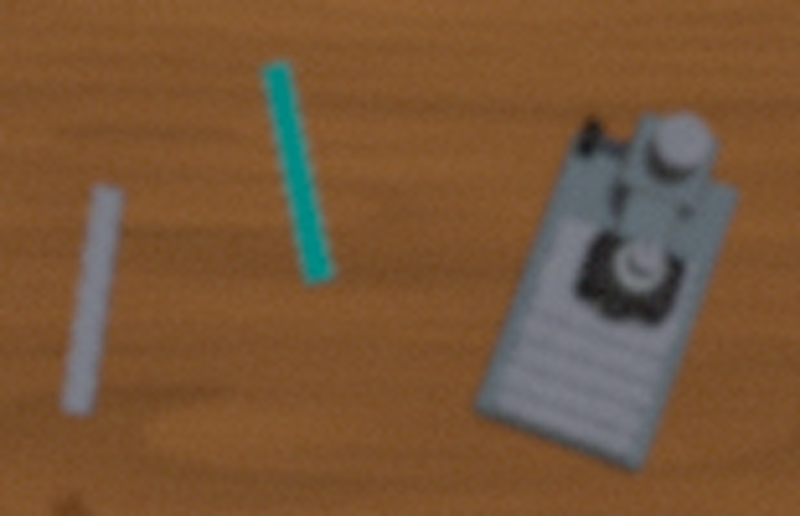

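The crop confirms it: plain grey steel bar at crop (92,300), larger stand at (610,290), with the line on the knob top at (640,265).

```bash
cat > to.py <<'E'
from h import *
import sys
def rel(pos,yaw,s=None):
    s=s or env.get_state()
    M=quat(s['orientation']); 
    y=np.radians(yaw); T=R.from_matrix(np.array([[np.cos(y),np.sin(y),0],[np.sin(y),-np.cos(y),0],[0,0,-1.]]))
    print('turn deg',np.degrees((M.inv()*T).as_rotvec()).round(2),'shift cm',(M.inv().apply(np.array(pos)-s['tcp_pos'])*100).round(3))
def show():
    s=env.get_state(); m=quat(s['orientation']).as_matrix()
    print('t',round(s['clock'],2),s['tcp_pos'].round(4),'yaw',np.degrees(np.arctan2(m[1,0],m[0,0])).round(2),'tilt',np.degrees(m[:2,2]).round(2),'q',np.degrees(s['joint_pos']).round(1),'F',s['wrist_force'].round(2),'T',s['ft_torque'].round(3),'gap',round(s['finger_gap'],4),round(s['grip_force'],1))
if __name__=='__main__':
    show(); a=[float(v) for v in sys.argv[1:]]
    if a: rel(a[:3],a[3])
E
python3 to.py 0.4856 0.1286 0.20 173.4
python3 - <<'E'
from h import *
s=env.get_state();c=env.get_calibration('wrist');M=quat(s['orientation']).inv()
print(M.apply(np.array(c['origin'])-s['tcp_pos']),(M*quat(c['orientation'])).as_matrix().round(2))
E
```

```text
t 0.1 [ 0.198  -0.5393  0.2305] yaw 20.15 tilt [-0.02  0.09] q [-77.8  18.    2.6  74.7  -0.   82. ] F [ 0.11  0.15 -1.29] T [ 0.014 -0.025  0.009] gap 0.0851 0.0
turn deg [-1.0000e-02 -1.3000e-01 -1.5325e+02] shift cm [ 50.011 -52.79    3.147]
[ 8.33521128e-02  7.38486995e-05 -1.41588446e-01] [[-0.    0.95  0.33]
 [ 1.    0.   -0.  ]
 [-0.    0.33 -0.95]]
```

Call:
{"fn": "carry_out", "kwargs": {
  "steps": [
    [[0,0,-9.5],[3.1,-3.3,0],0],
    [[0,0,-19],[6.2,-6.6,0],0],
    [[0,0,-28.5],[9.4,-9.9,0],0],
    [[0,0,-38],[12.5,-13.2,0],0],
    [[0,0,-47.5],[15.6,-16.5,0],0],
    [[0,0,-57],[18.8,-19.8,0],0],
    [[0,0,-66.5],[21.9,-23.1,0],0],
    [[0,0,-76],[25,-26.4,0],0]
  ]
}}

```text
clock: 1.1
tcp_pos: [0.342, -0.2043, 0.2311]
orientation: [-0.0, 0.666, 0.746, 0.0]
wrist_force: [1.0, -0.5, 0.4]
finger_gap: 0.0852
grip_force: 0.0
```

```bash
python3 to.py 0.4856 0.1286 0.18 173.4
```

```text
t 1.1 [ 0.342  -0.2043  0.2311] yaw 96.45 tilt [-0.    0.01] q [-42.4  -1.7 -20.5  71.2   0.   41.1] F [ 1.05 -0.5   0.37] T [ 0.047 -0.048 -0.027] gap 0.0852 0.0
turn deg [ 0.000e+00 -1.000e-02 -7.695e+01] shift cm [31.465 18.009  5.114]
```

Call:
{"fn": "carry_out", "kwargs": {
  "steps": [
    [[0,0,-10],[4.5,2.6,0],0],
    [[0,0,-20],[9,5.2,0],0],
    [[0,0,-30],[13.5,7.7,0],0],
    [[0,0,-40],[18,10.3,0.7],0],
    [[0,0,-50],[22.5,12.9,2],0],
    [[0,0,-60],[27,15.4,3.5],0],
    [[0,0,-70],[31.46,18,5.1],0],
    [[0,0,-77],[31.46,18,5.1],0]
  ]
}}

```text
clock: 2.1
tcp_pos: [0.4868, 0.1291, 0.1782]
orientation: [-0.001, 0.055, 0.998, -0.0]
wrist_force: [-0.9, -0.8, 0.6]
finger_gap: 0.0851
grip_force: 0.0
```

```bash
python3 - <<'E'
from h import *
p,d,c=shot('wrist'); W=cloud(d,c); np.savez('w',p=p,d=d,W=W)
g=p.astype(int); sat=g.max(-1)-g.min(-1); z=W[...,2]
m=(sat<45)&(z<.02)&(z>-.005)&(np.abs(W[...,0]-.527)<.09)&(np.abs(W[...,1]-.124)<.03)
m=cv2.morphologyEx(m.astype(np.uint8),cv2.MORPH_OPEN,np.ones((3,3)))>0
print(m.sum(),cv2.minAreaRect((W[m][:,:2]*1000).astype(np.float32)),np.nanmedian(z[m]))
ys,xs=np.nonzero(m); print(xs.min(),xs.max(),ys.min(),ys.max())
v=p.copy(); v[m]=v[m]//2+np.array([0,127,0],np.uint8); save('d.png',v)
E
python3 to.py 0.4856 0.1286 0.004 173.4
```

```text
1605 ((529.3558349609375, 123.34844970703125), (17.087501525878906, 134.4108428955078), 83.74340057373047) 0.008997392503226453
248 263 155 263
t 2.15 [0.4865 0.128  0.1787] yaw 173.79 tilt [-0.16 -0.02] q [  5.6  11.5 -13.4  65.3  -0.   11.8] F [ 0.3  -0.23 -0.54] T [ 0.005  0.037 -0.026] gap 0.0852 0.0
turn deg [-0.04 -0.16  0.39] shift cm [ 0.049  0.062 17.474]
```

View pics/d.png

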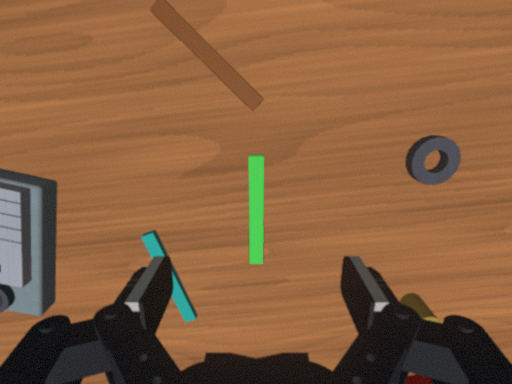

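Highlighted: the grey bar, at pixels (248–263,155–263), lies centred between the fingers, with its near part below the grasp point. The brown and turquoise bars are clear of the fingers. Going down.

Call:
{"fn": "carry_out", "kwargs": {
  "steps": [
    [[0,0,0],[0,0,5],0],
    [[0,0,0],[0,0,10],0],
    [[0,0,0],[0,0,14],60],
    [[0,0,0],[0,0,16.5],60],
    [[0,0,0],[0,0,17.3],60],
    [[0,0,0],[0,0,17.6],60],
    [[0,0,0],[0,0,17.6],60],
    [[0,0,0],[0,0,17.6],60]
  ]
}}

```text
clock: 3.15
tcp_pos: [0.488, 0.1263, 0.0053]
orientation: [0.001, 0.06, 0.998, 0.0]
wrist_force: [-0.0, 0.1, -0.0]
finger_gap: 0.0653
grip_force: 0.0
```

```bash
python3 to.py 0.4870 0.128 0.0035 173.7
```

```text
t 3.15 [0.488  0.1263 0.0053] yaw 173.14 tilt [0.12 0.  ] q [  5.4  20.9 -27.9  41.1  -0.   12.2] F [-0.04  0.07 -0.05] T [-0.041 -0.001 -0.005] gap 0.0653 0.0
turn deg [ 0.02  0.11 -0.56] shift cm [0.121 0.16  0.181]
```

Call:
{"fn": "carry_out", "kwargs": {
  "steps": [
    [[0,0,0],[0,0.1,0.15],100],
    [[0,0,0],[0,0.1,0.15],140],
    [[0,0,0],[0,0.1,0.15],180],
    [[0,0,0],[0,0.1,0.15],230],
    [[0,0,0],[0,0.1,0.15],255],
    [[0,0,0],[0,0.1,0.15],255],
    [[0,0,0],[0,0.1,0.15],255],
    [[0,0,0],[0,0.1,0.15],255]
  ],
  "force": 80
}}

```text
clock: 4.15
tcp_pos: [0.4874, 0.1274, 0.0032]
orientation: [0.0, 0.06, 0.998, 0.0]
wrist_force: [-1.9, 1.4, 5.6]
finger_gap: 0.0134
grip_force: 78.6
```

```bash
python3 to.py 0.487 0.128 0.1 173.7
```

```text
t 4.15 [0.4874 0.1274 0.0032] yaw 173.17 tilt [0.03 0.02] q [  5.5  21.1 -28.   40.9   0.   12.3] F [-1.94  1.4   5.63] T [0.231 0.315 0.135] gap 0.0134 78.6
turn deg [ 0.02  0.02 -0.53] shift cm [ 0.038  0.057 -9.684]
```

```bash
python3 to.py 0.3872 -0.1161 0.1 160.3
```

```text
t 4.15 [0.4874 0.1274 0.0032] yaw 173.17 tilt [0.03 0.02] q [  5.5  21.1 -28.   40.9   0.   12.3] F [-1.94  1.4   5.63] T [0.231 0.315 0.135] gap 0.0134 78.6
turn deg [ 0.02  0.02 12.87] shift cm [  7.044 -25.366  -9.697]
```

Call:
{"fn": "carry_out", "kwargs": {
  "steps": [
    [[0,0,0],[0,0,-2],255],
    [[0,0,0],[0,0,-5],255],
    [[0,0,2.5],[2,-4,-8.5],255],
    [[0,0,5],[4,-8,-9.7],255],
    [[0,0,7.5],[6,-13,-9.7],255],
    [[0,0,10],[7,-18,-9.7],255],
    [[0,0,12.5],[7,-23,-9.7],255],
    [[0,0,12.9],[7,-25.4,-9.7],255]
  ]
}}

```text
clock: 5.15
tcp_pos: [0.3867, -0.1188, 0.0996]
orientation: [-0.0, 0.173, 0.985, -0.0]
wrist_force: [0.3, 0.2, -2.1]
finger_gap: 0.0132
grip_force: 78.5
```

Run:
```python
from h import *
from to import *
s=env.get_state();show();rel([0.3872,-0.1161,0.052],160.3)
p,d,c=shot('scene'); W=cloud(d,c); np.savez('s2',p=p,d=d,W=W)
p2,d2,c2=shot('top'); np.savez('t2',p=p2,d=d2,W=cloud(d2,c2))
save('e.png',np.vstack([cv2.resize(p[120:320,130:330],(560,560))]))
show();rel([0.3872,-0.1161,0.052],160.3)
```

```text
t 5.15 [ 0.3867 -0.1188  0.0996] yaw 160.06 tilt [-0.01 -0.04] q [-28.5   4.5 -33.8  51.7  -0.   -8.5] F [ 0.35  0.17 -2.09] T [ 0.067  0.05  -0.019] gap 0.0132 78.5
turn deg [-0.04  0.   -0.24] shift cm [0.043 0.271 4.756]
t 5.25 [ 0.3871 -0.1187  0.0995] yaw 160.01 tilt [-0.01 -0.04] q [-28.4   4.5 -33.7  51.7  -0.   -8.4] F [-0.09  0.47 -0.99] T [ 0.011  0.025 -0.003] gap 0.013 78.6
turn deg [-0.05  0.   -0.29] shift cm [0.082 0.255 4.751]
```

View pics/e.png

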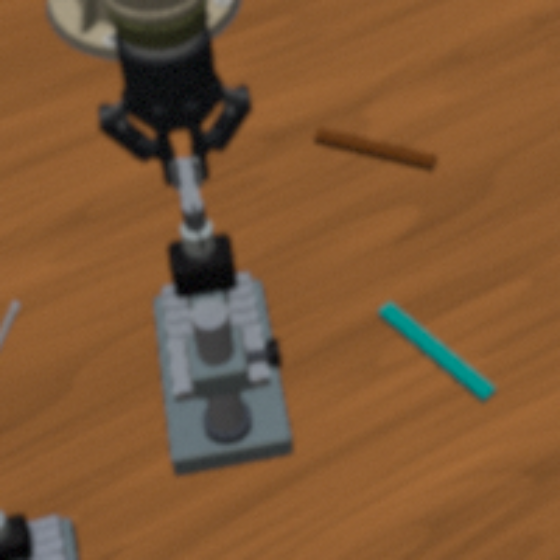

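The bar is held and points at the stand, in this crop at about (187,190). I'll measure it in the hand.

Run:
```python
from h import *
o=np.array([.519,-.1633]); a=np.radians(-19.7); e=np.array([np.cos(a),np.sin(a)]); n=np.array([-e[1],e[0]])
for f in ['s2','t2']:
    t=np.load(f+'.npz'); W=t['W']; x=(W[...,:2]-o)@e; y=(W[...,:2]-o)@n; z=W[...,2]
    m=(z>.085)&(z<.125)&(x<-.025)&(x>-.15)&(abs(y)<.03)&(x>-.118)
    if m.sum()<10: print(f,m.sum()); continue
    print(f,m.sum(),'xmax',np.percentile(x[m],[98,100]).round(4))
    for lo in np.arange(-.12,-.02,.015):
        k=m&(x>lo)&(x<lo+.015)
        if k.sum()>3: print(lo.round(3),k.sum(),'y',y[k].min().round(4),y[k].max().round(4),np.median(y[k]).round(4),'z',np.median(z[k]).round(4),z[k].max().round(4))
    # stand table y-edges check
    k=(z>.04)&(z<.05)&(x<-.02)&(x>-.07)&(abs(y)<.06); print('table y',np.percentile(y[k],[1,50,99]).round(4),'xmin',np.percentile(x[(z>.04)&(z<.05)&(abs(y)<.04)],[0,1]).round(4))
    k=(z>.206)&(abs(x)<.02)&(abs(y)<.02);print('knob',x[k].mean().round(4),np.percentile(x[k],[2,98]).round(4),y[k].mean().round(4),np.percentile(y[k],[2,98]).round(4))
```

```text
s2 5
t2 0
```

Run:
```python
from h import *
o=np.array([.519,-.1633]); a=np.radians(-19.7); e=np.array([np.cos(a),np.sin(a)]); n=np.array([-e[1],e[0]])
W=np.load('s2.npz')['W']; x=(W[...,:2]-o)@e; y=(W[...,:2]-o)@n; z=W[...,2]
for v in range(170,206,4): print(v,[(u,*(1000*np.array([x[v,u],y[v,u],z[v,u]])).round(0)) for u in range(191,206,4)])
```

```text
170 [(191, np.float64(-294.0), np.float64(-12.0), np.float64(5.0)), (195, np.float64(-296.0), np.float64(-0.0), np.float64(1.0)), (199, np.float64(-121.0), np.float64(11.0), np.float64(172.0)), (203, np.float64(-139.0), np.float64(20.0), np.float64(152.0))]
174 [(191, np.float64(-128.0), np.float64(-10.0), np.float64(155.0)), (195, np.float64(-283.0), np.float64(-2.0), np.float64(-3.0)), (199, np.float64(-129.0), np.float64(9.0), np.float64(150.0)), (203, np.float64(-130.0), np.float64(19.0), np.float64(147.0))]
178 [(191, np.float64(-133.0), np.float64(-11.0), np.float64(136.0)), (195, np.float64(-159.0), np.float64(-2.0), np.float64(108.0)), (199, np.float64(-131.0), np.float64(8.0), np.float64(135.0)), (203, np.float64(-133.0), np.float64(17.0), np.float64(130.0))]
182 [(191, np.float64(-129.0), np.float64(-13.0), np.float64(126.0)), (195, np.float64(-144.0), np.float64(-4.0), np.float64(109.0)), (199, np.float64(-132.0), np.float64(6.0), np.float64(120.0)), (203, np.float64(-133.0), np.float64(16.0), np.float64(116.0))]
186 [(191, np.float64(-135.0), np.float64(-15.0), np.float64
[... 507 characters left out ...]
p.float64(-1.0)), (195, np.float64(2.0), np.float64(-5.0), np.float64(227.0)), (199, np.float64(4.0), np.float64(3.0), np.float64(227.0)), (203, np.float64(-197.0), np.float64(12.0), np.float64(-0.0))]
198 [(191, np.float64(-187.0), np.float64(-23.0), np.float64(3.0)), (195, np.float64(1.0), np.float64(-7.0), np.float64(213.0)), (199, np.float64(7.0), np.float64(1.0), np.float64(219.0)), (203, np.float64(3.0), np.float64(9.0), np.float64(212.0))]
202 [(191, np.float64(-174.0), np.float64(-24.0), np.float64(1.0)), (195, np.float64(-0.0), np.float64(-8.0), np.float64(199.0)), (199, np.float64(9.0), np.float64(0.0), np.float64(208.0)), (203, np.float64(5.0), np.float64(8.0), np.float64(201.0))]
```

Call:
{"fn": "carry_out", "kwargs": {
  "steps": [
    [[0,0,-0.3],[0.06,0.25,0],255],
    [[0,0,-0.3],[0.06,0.25,1],255],
    [[0,0,-0.3],[0.06,0.25,2.5],255],
    [[0,0,-0.3],[0.06,0.25,4],255],
    [[0,0,-0.3],[0.06,0.25,4.8],255],
    [[0,0,-0.3],[0.06,0.25,5.05],255],
    [[0,0,-0.3],[0.06,0.25,5.05],255],
    [[0,0,-0.3],[0.06,0.25,5.05],255]
  ]
}}

```text
clock: 6.25
tcp_pos: [0.3882, -0.1142, 0.0497]
orientation: [0.0, 0.169, 0.986, -0.0]
wrist_force: [-0.1, -0.9, -1.7]
finger_gap: 0.0133
grip_force: 78.6
```

```bash
python3 to.py 0.4305 -0.1316 0.0487 160.3
```

```text
t 6.25 [ 0.3882 -0.1142  0.0497] yaw 160.56 tilt [ 0.05 -0.03] q [-27.8   8.  -38.1  43.9  -0.   -8.4] F [-0.13 -0.93 -1.72] T [-0.04  -0.003 -0.004] gap 0.0133 78.6
turn deg [-0.01  0.06  0.26] shift cm [-4.571 -0.227  0.106]
```

Call:
{"fn": "carry_out", "kwargs": {
  "steps": [
    [[0,0,0],[-0.5,0,0],255],
    [[0,0,0],[-1.2,0,0],255],
    [[0,0,0],[-2,0,0],255],
    [[0,0,0],[-2.8,0,0],255],
    [[0,0,0],[-3.5,0,0],255],
    [[0,0,0],[-3.9,0,0],255],
    [[0,0,0],[-4.1,0,0],255],
    [[0,0,0],[-4.1,0,0],255]
  ],
  "force": 40
}}

```text
clock: 7.25
tcp_pos: [0.4263, -0.1277, 0.0492]
orientation: [-0.0, 0.169, 0.986, -0.0]
wrist_force: [-0.1, 0.6, -1.3]
finger_gap: 0.0131
grip_force: 78.6
```

```bash
python3 to.py 0.4333 -0.1326 0.0485 160.3
python3 - <<'E'
from h import *
from to import *
o=np.array([.519,-.1633]); a=np.radians(-19.7); e=np.array([np.cos(a),np.sin(a)]); n=np.array([-e[1],e[0]])
p,d,c=shot('wrist'); W=cloud(d,c); save('f.png',cv2.resize(p,(800,600)))
x=(W[...,:2]-o)@e; y=(W[...,:2]-o)@n; z=W[...,2]
np.savez('w2',p=p,d=d,W=W)
k=(z>.04)&(z<.05)&(x<-.03)&(abs(y)<.06)
print('table',k.sum(),np.percentile(y[k],[1,99]),np.percentile(x[k],[1,99]),np.median(z[k]))
k=(z>.052)&(z<.06)&(x<.03)&(abs(y)<.02)
print('bar',k.sum(),np.percentile(y[k],[1,99]),np.percentile(x[k],[1,99]),np.median(z[k]))
rel([0.4333,-0.1326,0.0485],160.3)
E
```

```text
t 7.25 [ 0.4263 -0.1277  0.0492] yaw 160.56 tilt [-0.01  0.  ] q [-27.   12.1 -32.9  45.   -0.   -7.6] F [-0.09  0.58 -1.31] T [0.087 0.09  0.005] gap 0.0131 78.6
turn deg [-0.   -0.01  0.26] shift cm [-0.823 -0.231  0.073]
table 484 [-0.0392921   0.03720821] [-0.12402172 -0.03024459] 0.044107270255975356
bar 4039 [-0.01368164  0.01618881] [-0.12374226 -0.03780093] 0.054982493089319906
turn deg [-0.   -0.02  0.26] shift cm [-0.842 -0.233  0.07 ]
```

View pics/f.png

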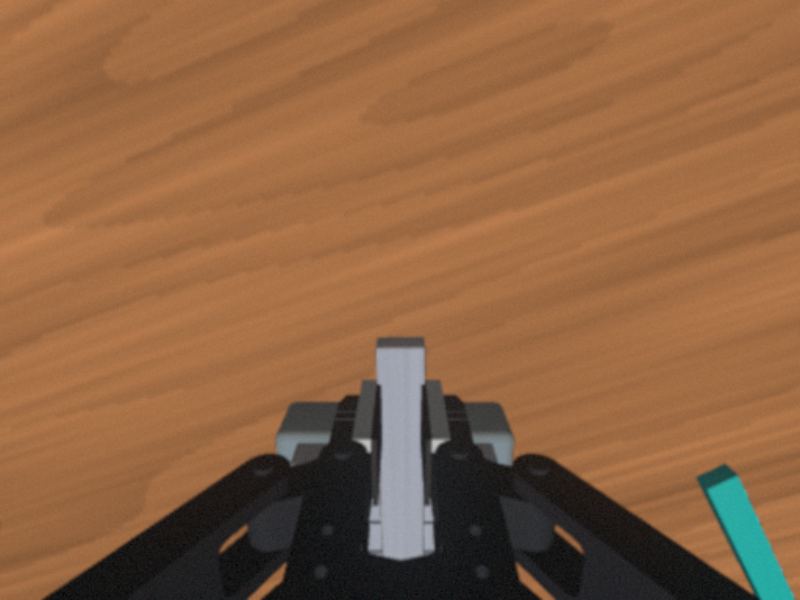

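The bar is held straight. Its centre (column 401) is about 2 mm to the right of the foot's centre (395), which agrees with the measured TCP. I'll correct that and slide in further.

Call:
{"fn": "carry_out", "kwargs": {
  "steps": [
    [[0,0,0.1],[0,-0.1,0.02],255],
    [[0,0,0.2],[0,-0.2,0.04],255],
    [[0,0,0.26],[-0.05,-0.23,0.05],255],
    [[0,0,0.26],[-0.1,-0.23,0.05],255],
    [[0,0,0.26],[-0.2,-0.23,0.05],255],
    [[0,0,0.26],[-0.3,-0.23,0.05],255],
    [[0,0,0.26],[-0.4,-0.23,0.05],255],
    [[0,0,0.26],[-0.45,-0.23,0.05],255]
  ],
  "force": 20
}}

```text
clock: 8.3
tcp_pos: [0.4299, -0.1314, 0.0488]
orientation: [0.0, 0.171, 0.985, -0.0]
wrist_force: [-0.4, 0.2, -2.1]
finger_gap: 0.0132
grip_force: 78.6
```

```bash
python3 to.py 0.4333 -0.1326 0.0485 160.3
```

```text
t 8.3 [ 0.4299 -0.1314  0.0488] yaw 160.3 tilt [ 0. -0.] q [-27.2  12.6 -32.3  45.1  -0.   -7.5] F [-0.44  0.24 -2.12] T [ 0.067  0.055 -0.024] gap 0.0132 78.6
turn deg [-0.  0. -0.] shift cm [-0.356  0.003  0.027]
```

Call:
{"fn": "carry_out", "kwargs": {
  "steps": [
    [[0,0,0],[-0.05,0,0],255],
    [[0,0,0],[-0.1,0,0],255],
    [[0,0,0],[-0.12,0,0],255],
    [[0,0,0],[-0.15,0,0],255],
    [[0,0,0],[-0.18,0,0],255],
    [[0,0,0],[-0.2,0,0],255],
    [[0,0,0],[-0.2,0,0],255],
    [[0,0,0],[-0.2,0,0],255]
  ]
}}

```text
clock: 9.3
tcp_pos: [0.4318, -0.1321, 0.0488]
orientation: [0.0, 0.171, 0.985, -0.0]
wrist_force: [-0.8, 0.5, -1.6]
finger_gap: 0.0131
grip_force: 78.6
```

Call:
{"fn": "carry_out", "kwargs": {
  "steps": [
    [[0,0,0],[-0.02,0,0],255],
    [[0,0,0],[-0.04,0,0],255],
    [[0,0,0],[-0.06,0,0],255],
    [[0,0,0],[-0.08,0,0],255],
    [[0,0,0],[-0.1,0,0],255],
    [[0,0,0],[-0.1,0,0],255],
    [[0,0,0],[-0.1,0,0],255],
    [[0,0,0],[-0.1,0,0],255]
  ]
}}

```text
clock: 10.3
tcp_pos: [0.4327, -0.1324, 0.0488]
orientation: [0.0, 0.171, 0.985, -0.0]
wrist_force: [0.3, -0.6, -2.1]
finger_gap: 0.0132
grip_force: 78.6
```

Call:
{"fn": "carry_out", "kwargs": {
  "steps": [
    [[0,0,0],[-0.02,0,0],255],
    [[0,0,0],[-0.04,0,0],255],
    [[0,0,0],[-0.06,0,0],255],
    [[0,0,0],[-0.07,0,0],255],
    [[0,0,0],[-0.08,0,0],255],
    [[0,0,0],[-0.08,0,0],255],
    [[0,0,0],[-0.08,0,0],255],
    [[0,0,0],[-0.08,0,0],255]
  ]
}}

```text
clock: 11.3
tcp_pos: [0.4334, -0.1327, 0.0488]
orientation: [0.0, 0.171, 0.985, -0.0]
wrist_force: [0.4, 0.6, -1.7]
finger_gap: 0.0129
grip_force: 78.6
```

Call:
{"fn": "carry_out", "kwargs": {
  "steps": [
    [[0,0,0],[-0.02,0,0],255],
    [[0,0,0],[-0.04,0,0],255],
    [[0,0,0],[-0.06,0,0],255],
    [[0,0,0],[-0.07,0,0],255],
    [[0,0,0],[-0.08,0,0],255],
    [[0,0,0],[-0.08,0,0],255],
    [[0,0,0],[-0.08,0,0],255],
    [[0,0,0],[-0.08,0,0],255]
  ]
}}

```text
clock: 12.3
tcp_pos: [0.4342, -0.1329, 0.0488]
orientation: [0.0, 0.171, 0.985, -0.0]
wrist_force: [0.6, -0.3, -1.0]
finger_gap: 0.0129
grip_force: 78.6
```

Call:
{"fn": "carry_out", "kwargs": {
  "steps": [
    [[0,0,0],[-0.02,0,0],255],
    [[0,0,0],[-0.04,0,0],255],
    [[0,0,0],[-0.06,0,0],255],
    [[0,0,0],[-0.07,0,0],255],
    [[0,0,0],[-0.08,0,0],255],
    [[0,0,0],[-0.08,0,0],255],
    [[0,0,0],[-0.08,0,0],255],
    [[0,0,0],[-0.08,0,0],255]
  ]
}}

```text
clock: 13.3
tcp_pos: [0.4349, -0.1332, 0.0488]
orientation: [0.0, 0.171, 0.985, -0.0]
wrist_force: [-0.1, -0.2, -1.8]
finger_gap: 0.0129
grip_force: 78.6
```

Call:
{"fn": "carry_out", "kwargs": {
  "steps": [
    [[0,0,0],[-0.02,0,0],255],
    [[0,0,0],[-0.04,0,0],255],
    [[0,0,0],[-0.06,0,0],255],
    [[0,0,0],[-0.07,0,0],255],
    [[0,0,0],[-0.08,0,0],255],
    [[0,0,0],[-0.08,0,0],255],
    [[0,0,0],[-0.08,0,0],255],
    [[0,0,0],[-0.08,0,0],255]
  ]
}}

```text
clock: 14.3
tcp_pos: [0.4357, -0.1335, 0.0488]
orientation: [0.0, 0.171, 0.985, -0.0]
wrist_force: [0.8, 0.6, -2.4]
finger_gap: 0.013
grip_force: 78.6
```

Call:
{"fn": "carry_out", "kwargs": {
  "steps": [
    [[0,0,0],[-0.02,0,0],255],
    [[0,0,0],[-0.04,0,0],255],
    [[0,0,0],[-0.06,0,0],255],
    [[0,0,0],[-0.07,0,0],255],
    [[0,0,0],[-0.08,0,0],255],
    [[0,0,0],[-0.08,0,0],255],
    [[0,0,0],[-0.08,0,0],255],
    [[0,0,0],[-0.08,0,0],255]
  ]
}}

```text
clock: 15.3
tcp_pos: [0.4362, -0.1337, 0.0487]
orientation: [-0.0, 0.171, 0.985, -0.0]
wrist_force: [-1.0, 0.8, -1.2]
finger_gap: 0.0133
grip_force: 78.6
```

Run:
```python
from h import *
from to import *
show()
o=np.array([.519,-.1633]); a=np.radians(-19.7); e=np.array([np.cos(a),np.sin(a)]); n=np.array([-e[1],e[0]])
p,d,c=shot('wrist'); W=cloud(d,c); show()
x=(W[...,:2]-o)@e; y=(W[...,:2]-o)@n; z=W[...,2]
# rear end of bar along middle columns; front edge of foot/table
for u in (252,256,260): 
    k=(z[:,u]>.052)&(z[:,u]<.06); v=np.nonzero(k)[0]; print(u,v[:1],x[v[:4],u].round(4),y[v[:2],u],z[v[:3],u].round(4))
k=(z>.025)&(z<.034)&(abs(y)<.055); print('foot',k.sum(),np.percentile(x[k],[0,2,10,50]).round(4),np.percentile(y[k],[0,1,99,100]).round(4))
k=(z>.041)&(z<.048)&(abs(y)<.045)&(abs(y)>.02); print('tab',k.sum(),np.percentile(x[k],[0,2,10]).round(4),np.percentile(y[k],[0,1,99,100]).round(4))
t=np.load('top.npz')['W']; s=np.load('scene.npz')['W']
for W in (t,s):
    x=(W[...,:2]-o)@e; y=(W[...,:2]-o)@n; z=W[...,2]
    k=(z>.041)&(z<.049)&(abs(y)<.03)&(x<0);print('table front',np.percentile(x[k],[0,1,3]).round(4))
    k=(z>.027)&(z<.033)&(abs(y)<.06)&(abs(x)<.15);print('foot x',np.percentile(x[k],[0,1,99,100]).round(4),'y',np.percentile(y[k],[0,1,99,100]).round(4))
```

```text
t 15.3 [ 0.4362 -0.1337  0.0487] yaw 160.29 tilt [-0.02  0.  ] q [-27.1  13.3 -31.4  45.3  -0.   -7.4] F [-1.03  0.76 -1.21] T [0.127 0.299 0.092] gap 0.0133 78.6
t 15.35 [ 0.4362 -0.1337  0.0487] yaw 160.29 tilt [-0.02  0.  ] q [-27.1  13.3 -31.4  45.3  -0.   -7.4] F [-1.37  0.03 -1.13] T [ 0.089  0.313 -0.006] gap 0.0126 78.6
252 [221] [-0.1126 -0.1125 -0.1116 -0.1112] [-0.0026172  -0.00260357] [0.0537 0.0547 0.054 ]
256 [220] [-0.1125 -0.1123 -0.112  -0.1118] [-0.00062212 -0.00062097] [0.0522 0.0529 0.0535]
260 [221] [-0.1126 -0.1122 -0.1118 -0.1112] [0.00137731 0.00137595] [0.0538 0.054  0.0543]
foot 1239 [-0.0742 -0.0735 -0.0727 -0.07  ] [-0.0505 -0.0497  0.0485  0.0494]
tab 601 [-0.0711 -0.0708 -0.0703] [-0.0408 -0.0403  0.039   0.0393]
table front [-0.0721 -0.0713 -0.0699]
foot x [-0.0751 -0.0745  0.0911  0.0953] y [-0.051  -0.0503  0.0486  0.0491]
table front [-0.4914 -0.4873 -0.4831]
foot x [-0.0725 -0.0671  0.0947  0.0959] y [-0.0484 -0.0474  0.0505  0.0511]
```

Contact is felt: the moment stepped to 0.3 N m, the TCP lagged, and the rear end sits at about -113 mm. The bar is butted, so release and rise.

Call:
{"fn": "carry_out", "kwargs": {
  "steps": [
    [[0,0,0],[0,0,0],120],
    [[0,0,0],[0,0,0],60],
    [[0,0,0],[0,0,0],0],
    [[0,0,0],[0,0,0],0],
    [[0,0,0],[0,0,-3],0],
    [[0,0,0],[0,0,-9],0],
    [[0,0,0],[0,0,-15],0],
    [[0,0,0],[0,0,-21],0]
  ],
  "force": 20
}}

```text
clock: 16.35
tcp_pos: [0.4362, -0.1336, 0.2608]
orientation: [0.0, 0.171, 0.985, -0.0]
wrist_force: [1.2, -0.1, -0.1]
finger_gap: 0.0854
grip_force: 0.0
```

```bash
python3 to.py 0.52 -0.1638 0.28 -38
```

```text
t 16.35 [ 0.4362 -0.1336  0.2608] yaw 160.3 tilt [ 0.03 -0.02] q [-27.1   4.3 -10.2  75.5  -0.   -7.4] F [ 1.17 -0.08 -0.13] T [-0.048 -0.077 -0.011] gap 0.0854 0.0
turn deg [-5.000e-02 -0.000e+00 -1.617e+02] shift cm [-8.904 -0.017 -1.91 ]
```

Call:
{"fn": "carry_out", "kwargs": {
  "steps": [
    [[0,0,-10],[0,0,-2],0],
    [[0,0,-20],[-1.5,0,-2],0],
    [[0,0,-30],[-3.5,0,-2],0],
    [[0,0,-40],[-5.5,0,-2],0],
    [[0,0,-50],[-7.5,0,-2],0],
    [[0,0,-60],[-8.9,0,-2],0],
    [[0,0,-70],[-8.9,0,-2],0],
    [[0,0,-80],[-8.9,0,-2],0]
  ]
}}

```text
clock: 17.35
tcp_pos: [0.5204, -0.1638, 0.2784]
orientation: [-0.0, -0.505, 0.863, 0.0]
wrist_force: [0.1, 0.0, -0.1]
finger_gap: 0.0853
grip_force: 0.0
```

Call:
{"fn": "carry_out", "kwargs": {
  "steps": [
    [[0,0,-10],[0,0,0],0],
    [[0,0,-20],[0,0,0],0],
    [[0,0,-30],[0,0,0],0],
    [[0,0,-40],[0,0,0],0],
    [[0,0,-50],[0,0,0],0],
    [[0,0,-60],[0,0,0],0],
    [[0,0,-70],[0,0,0],0],
    [[0,0,-80],[0,0,0],0]
  ]
}}

```text
clock: 18.35
tcp_pos: [0.5202, -0.1637, 0.2787]
orientation: [0.0, 0.942, -0.337, -0.0]
wrist_force: [-0.7, 0.3, 0.6]
finger_gap: 0.0853
grip_force: 0.0
```

Run:
```python
from h import *
from to import *
show()
P=[]
for i in range(2):
    p,d,c=shot('wrist'); W=cloud(d,c); z=W[...,2]
    k=(z>.219)&(z<.235)&(np.hypot(W[...,0]-.52,W[...,1]+.164)<.02)
    print(k.sum(),W[k].mean(0).round(4),cv2.minEnclosingCircle((W[k][:,:2]*1000).astype(np.float32)))
    k2=(z>.19)&(z<.204)&(np.hypot(W[...,0]-.52,W[...,1]+.164)<.025)
    print('thimble',k2.sum(),cv2.minEnclosingCircle((W[k2][:,:2]*1000).astype(np.float32)))
ys,xs=np.nonzero(k); a,b=int(xs.mean()),int(ys.mean()); print(a,b)
save('g.png',np.vstack([cv2.resize(p[max(0,b-50):b+50,a-66:a+67],(798,600),interpolation=cv2.INTER_CUBIC)]))
show(); rel([0.52,-0.1638,0.28],-38)
```

```text
t 18.35 [ 0.5202 -0.1637  0.2787] yaw -39.37 tilt [-0.01 -0.  ] q [ -25.9   14.1    4.1   80.    -0.  -166.5] F [-0.73  0.26  0.57] T [-0.044 -0.003 -0.033] gap 0.0853 0.0
427 [ 0.5213 -0.1652  0.2248] ((520.4759521484375, -164.7724609375), 8.627660751342773)
thimble 346 ((520.6045532226562, -164.7789764404297), 11.991732597351074)
426 [ 0.5213 -0.1652  0.2248] ((520.3705444335938, -164.57630920410156), 8.45376205444336)
thimble 347 ((520.8170776367188, -164.84552001953125), 12.084264755249023)
256 216
t 18.45 [ 0.5202 -0.1637  0.2787] yaw -39.68 tilt [-0.01 -0.  ] q [ -25.9   14.1    4.1   80.    -0.  -166.2] F [ 0.14  0.8  -0.26] T [-0.048  0.029 -0.037] gap 0.0854 0.0
turn deg [ 0.01  0.01 -1.68] shift cm [-0.008  0.02  -0.13 ]
```

View pics/g.png

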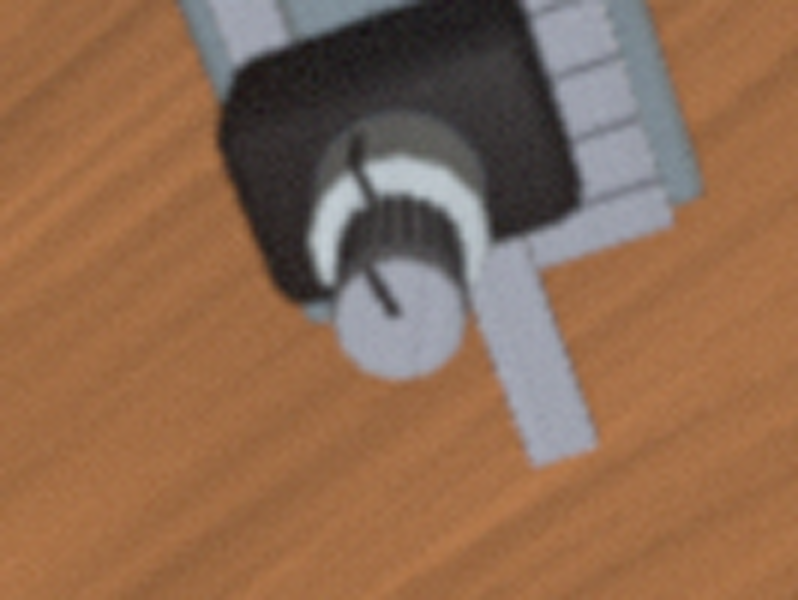

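The view shows the knob top at crop (400,318), with its line and the thimble's line (360,160) in line, and the bar lying square under the head to (565,450). Lower and grip the knob.

Call:
{"fn": "carry_out", "kwargs": {
  "steps": [
    [[0,0,0],[0.09,0.06,2],0],
    [[0,0,0],[0.09,0.06,4.5],0],
    [[0,0,0],[0.09,0.06,6.3],60],
    [[0,0,0],[0.09,0.06,7.0],100],
    [[0,0,0],[0.09,0.06,7.1],140],
    [[0,0,0],[0.09,0.06,7.1],170],
    [[0,0,0],[0.09,0.06,7.1],190],
    [[0,0,0],[0.09,0.06,7.1],200]
  ],
  "force": 20
}}

```text
clock: 19.45
tcp_pos: [0.5208, -0.1649, 0.2083]
orientation: [0.0, 0.941, -0.34, 0.0]
wrist_force: [0.1, -0.6, -0.2]
finger_gap: 0.0185
grip_force: 0.0
```

```bash
python3 to.py 0.5205 -0.1647 0.207 -38
```

```text
t 19.45 [ 0.5208 -0.1649  0.2083] yaw -39.71 tilt [ 0.05 -0.03] q [ -26.    15.1   -4.4   70.4   -0.  -166.3] F [ 0.13 -0.59 -0.19] T [-0.023  0.015  0.006] gap 0.0185 0.0
turn deg [-0.01 -0.06 -1.71] shift cm [-0.036  0.003  0.131]
```

Call:
{"fn": "carry_out", "kwargs": {
  "steps": [
    [[0,0,0],[0,0,0],210],
    [[0,0,0],[0,0,0],220],
    [[0,0,0],[0,0,0],230],
    [[0,0,0],[0,0,0],240],
    [[0,0,0],[0,0,0],255],
    [[0,0,0],[0,0,0],255],
    [[0,0,0],[0,0,0],255],
    [[0,0,0],[0,0,0],255]
  ],
  "force": 20
}}

```text
clock: 20.45
tcp_pos: [0.5211, -0.1646, 0.2083]
orientation: [-0.0, 0.941, -0.339, 0.001]
wrist_force: [1.9, 3.8, 5.5]
finger_gap: 0.0149
grip_force: 19.9
```

```bash
cat > av.py <<'E'
from h import *
from to import *
# camera calls advance 0.05 s each, giving fresh readings
F=[];T=[]
for i in range(6):
    s=env.get_state(); F.append(s['wrist_force']);T.append(s['ft_torque']); env.read_camera('wrist')
show(); print('mean F',np.mean(F,0).round(2),'T',np.mean(T,0).round(4),'sd',np.std(T,0).round(3))
E
python3 av.py
```

```text
t 20.75 [ 0.5211 -0.1646  0.2083] yaw -39.69 tilt [0.09 0.01] q [ -26.    15.1   -4.4   70.4    0.  -166.3] F [2.05 3.37 6.18] T [ 0.787 -0.478 -0.   ] gap 0.015 19.9
mean F [2.55 4.02 5.47] T [ 0.7693 -0.5165  0.0015] sd [0.026 0.04  0.017]
```

Call:
{"fn": "carry_out", "kwargs": {
  "steps": [
    [[0,0,4],[0,-0.05,0],255],
    [[0,0,12],[0,-0.05,0],255],
    [[0,0,20],[0,-0.05,0],255],
    [[0,0,28],[0,-0.05,0],255],
    [[0,0,36],[0,-0.05,0],255],
    [[0,0,44],[0,-0.05,0],255],
    [[0,0,52],[0,-0.05,0],255],
    [[0,0,60],[0,-0.05,0],255]
  ]
}}

```text
clock: 21.75
tcp_pos: [0.5206, -0.1647, 0.2083]
orientation: [-0.0, -0.643, 0.766, -0.0]
wrist_force: [-0.9, 2.6, 6.9]
finger_gap: 0.0145
grip_force: 20.0
```

```bash
python3 av.py
```

```text
t 22.05 [ 0.5206 -0.1647  0.2083] yaw -99.72 tilt [-0.   -0.06] q [-2.600e+01  1.520e+01 -4.400e+00  7.040e+01 -1.000e-01 -1.062e+02] F [0.12 2.97 6.88] T [ 0.403  0.043 -0.012] gap 0.0147 20.0
mean F [-0.16  2.28  6.43] T [4.116e-01 2.710e-02 4.000e-04] sd [0.009 0.035 0.023]
```

Call:
{"fn": "carry_out", "kwargs": {
  "steps": [
    [[0,0,3],[0,0,0],255],
    [[0,0,7],[0,0,0],255],
    [[0,0,11],[0,0,0],255],
    [[0,0,15],[0,0,0],255],
    [[0,0,19],[0,0,0],255],
    [[0,0,23],[0,0,0],255],
    [[0,0,27],[0,0,0],255],
    [[0,0,31],[0,0,0],255]
  ]
}}

```text
clock: 23.05
tcp_pos: [0.5204, -0.1646, 0.2083]
orientation: [-0.0, -0.416, 0.909, -0.0]
wrist_force: [-1.2, 2.2, 6.7]
finger_gap: 0.015
grip_force: 20.0
```

```bash
sed -i "s/    s=env.get_state(); F/    s=env.get_state(); print(s['ft_torque'][2].round(3),end=' '); F/; s/^show/p,d,c=shot('wrist'); save('k%.0f.png'%(100*s['clock']),p)\nshow/" av.py; python3 av.py
```

```text
0.024 -0.037 -0.006 -0.01 0.027 -0.056 t 23.4 [ 0.5204 -0.1645  0.2083] yaw -130.72 tilt [-0.03 -0.04] q [-25.9  15.2  -4.4  70.5  -0.  -75.2] F [-0.78  2.89  7.2 ] T [ 0.502  0.158 -0.021] gap 0.015 20.0
mean F [-1.06  2.    6.85] T [ 0.516   0.1593 -0.0097] sd [0.023 0.023 0.03 ]
```

Call:
{"fn": "carry_out", "kwargs": {
  "steps": [
    [[0,0,3],[0,0,0],255],
    [[0,0,7],[0,0,0],255],
    [[0,0,11],[0,0,0],255],
    [[0,0,15],[0,0,0],255],
    [[0,0,18],[0,0,0],255],
    [[0,0,22],[0,0,0],255],
    [[0,0,26],[0,0,0],255],
    [[0,0,30],[0,0,0],255]
  ]
}}

```text
clock: 24.4
tcp_pos: [0.5203, -0.1643, 0.2083]
orientation: [-0.0, -0.166, 0.986, -0.0]
wrist_force: [-0.9, 2.8, 8.0]
finger_gap: 0.0149
grip_force: 20.1
```

```bash
sed -i "s/range(6)/range(8)/" av.py; python3 av.py
python3 - <<'E'
import cv2,glob
f=sorted(glob.glob('pics/k*.png'))[-2:]; a=[cv2.imread(x) for x in f]
u,v=256,216
r=[cv2.resize(x[215:315,200:312],(400,357),interpolation=cv2.INTER_CUBIC) for x in a]
cv2.imwrite('pics/h.png',cv2.hconcat(r))
E
```

```text
-0.011 0.057 -0.036 0.028 0.02 0.045 0.024 0.06 t 24.85 [ 0.5202 -0.1643  0.2083] yaw -160.71 tilt [-0.04 -0.02] q [-25.9  15.1  -4.4  70.5  -0.  -45.2] F [-0.69  2.49  7.31] T [0.669 0.205 0.009] gap 0.0152 20.1
mean F [-1.    2.91  7.34] T [0.6377 0.2145 0.0235] sd [0.016 0.017 0.031]
```

View pics/h.png

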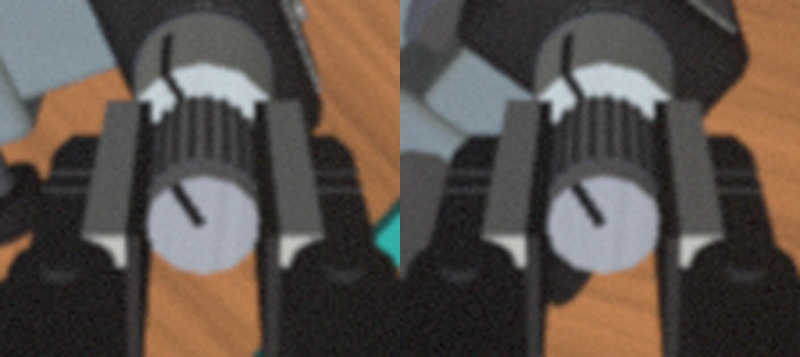

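Both views (before and after the last 30°) show the knob line at (190,205) and the thimble line at (170,55) unchanged relative to the gripper. The knob and thimble turn together and nothing has slipped yet. I'll track the thimble line numerically from here.

```bash
cat > ln.py <<'E'
import cv2,glob,numpy as np,sys
for f in sorted(glob.glob('pics/k*.png'))[-int(sys.argv[1]):]:
    g=cv2.imread(f).astype(int).sum(2)
    out=[]
    for r in (225,227,229,236,238): out.append(list(g[r,238:277:2]))
    print(f); [print(o) for o in np.array(out)]
E
python3 ln.py 2
```

```text
pics/k2330.png
[145 151 266 283 162 209 290 288 296 288 286 297 284 280 277 277 261 197
 130 123]
[150 240 296 279 109 236 293 289 300 276 286 285 285 276 278 268 272 250
 169 124]
[193 285 293 264  86 228 287 286 282 283 281 282 279 284 274 269 263 250
 228 141]
[262 299 299 313 170 408 605 605 609 601 611 619 612 618 599 490 288 255
 233 180]
[275 299 423 583 404 183 543 614 597 598 605 611 609 599 610 604 485 285
 243 176]
pics/k2475.png
[136 160 265 285 166 204 278 278 278 271 274 281 279 259 264 257 252 208
 136 138]
[141 250 294 273 116 216 272 282 279 277 271 288 278 257 251 252 249 239
 184 125]
[180 275 293 262 113 225 285 278 283 280 277 278 263 268 264 254 244 244
 213 138]
[255 294 292 337 180 356 608 603 599 603 602 614 612 613 604 508 280 243
 248 170]
[268 295 426 582 407 160 479 603 602 596 607 609 616 612 616 600 508 301
 240 180]
```

Call:
{"fn": "carry_out", "kwargs": {
  "steps": [
    [[0,0,3],[0,0,0],255],
    [[0,0,7],[0,0,0],255],
    [[0,0,11],[0,0,0],255],
    [[0,0,15],[0,0,0],255],
    [[0,0,18],[0,0,0],255],
    [[0,0,22],[0,0,0],255],
    [[0,0,26],[0,0,0],255],
    [[0,0,30],[0,0,0],255]
  ]
}}

```text
clock: 25.85
tcp_pos: [0.5203, -0.1641, 0.2083]
orientation: [-0.0, 0.094, 0.996, 0.0]
wrist_force: [-1.8, 3.6, 7.3]
finger_gap: 0.015
grip_force: 20.1
```

```bash
python3 av.py; python3 ln.py 1
```

```text
0.015 0.044 0.02 0.017 0.05 0.053 -0.002 0.049 t 26.3 [ 0.5203 -0.1641  0.2083] yaw 169.3 tilt [-0.04  0.01] q [-25.9  15.1  -4.4  70.5  -0.  -15.2] F [-1.7   3.46  6.76] T [0.823 0.239 0.05 ] gap 0.0152 20.1
mean F [-0.99  3.44  7.36] T [0.8057 0.2028 0.0307] sd [0.032 0.027 0.019]
pics/k2620.png
[154 169 265 283 273 275 266 278 274 260 255 259 247 234 249 240 244 200
 140 127]
[144 228 286 268 277 280 265 277 262 260 267 256 251 252 244 230 228 232
 191 130]
[182 224 254 281 256 271 275 273 261 266 250 257 258 240 238 238 220 237
 232 138]
[205 155 276 399 557 604 607 603 607 600 605 608 598 597 590 525 326 231
 230 183]
[178 197 429 573 601 590 596 604 605 599 607 615 597 598 593 591 535 324
 219 173]
```

The thimble line has moved from column 246 to about 240 in the gripper view, so the ratchet has slipped by roughly 20–30° (30° at most). I'll turn 22° more for about an eighth turn in all.

Call:
{"fn": "carry_out", "kwargs": {
  "steps": [
    [[0,0,3],[0,0,0],255],
    [[0,0,7],[0,0,0],255],
    [[0,0,11],[0,0,0],255],
    [[0,0,15],[0,0,0],255],
    [[0,0,19],[0,0,0],255],
    [[0,0,22],[0,0,0],255],
    [[0,0,22],[0,0,0],255],
    [[0,0,22],[0,0,0],255]
  ]
}}

```text
clock: 27.3
tcp_pos: [0.5203, -0.1639, 0.2083]
orientation: [-0.0, 0.281, 0.96, 0.0]
wrist_force: [-0.7, 4.5, 7.2]
finger_gap: 0.0152
grip_force: 20.1
```

Call:
{"fn": "carry_out", "kwargs": {
  "steps": [
    [[0,0,0],[0,0,0],220],
    [[0,0,0],[0,0,0],160],
    [[0,0,0],[0,0,0],80],
    [[0,0,0],[0,0,0],0],
    [[0,0,0],[0,0,0],0],
    [[0,0,0],[0,0,-2],0],
    [[0,0,0],[0,0,-5],0],
    [[0,0,0],[0,0,-7],0]
  ]
}}

```text
clock: 28.3
tcp_pos: [0.5211, -0.1646, 0.2791]
orientation: [0.001, 0.282, 0.96, -0.0]
wrist_force: [0.4, -0.4, -0.2]
finger_gap: 0.0855
grip_force: 0.0
```

Run:
```python
from h import *
from to import *
p,d,c=shot('wrist');show()
save('i.png',cv2.resize(p[165:265,190:323],(798,600),interpolation=cv2.INTER_CUBIC))
```

```text
t 28.35 [ 0.5219 -0.165   0.2816] yaw 147.29 tilt [ 0.24 -0.13] q [-25.9  14.1   4.5  80.1  -0.    6.8] F [ 0.92 -0.94  2.31] T [-0.062 -0.101  0.032] gap 0.0853 0.0
```

View pics/i.png

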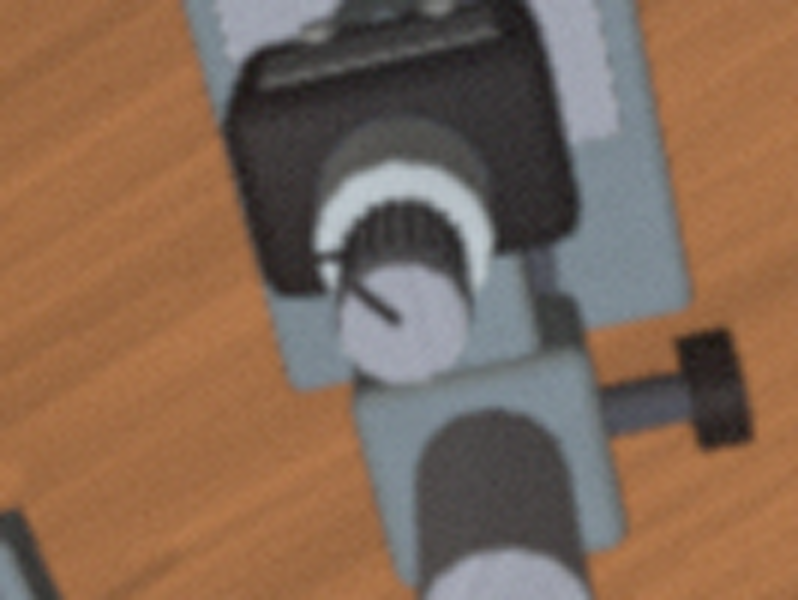

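The knob line points to (345,275) from its centre (402,322), and the thimble line is at (325,258) on its rim. That is a difference of about 45°, well inside 17–90°. The gripper is clear. I'll settle the arm and hand in.

Call:
{"fn": "carry_out", "kwargs": {
  "steps": [
    [[0,0,0],[0,0,-1],0],
    [[0,0,0],[0,0,-2],0],
    [[0,0,0],[0,0,-3],0],
    [[0,0,0],[0,0,-3],0],
    [[0,0,0],[0,0,-3],0],
    [[0,0,0],[0,0,-3],0],
    [[0,0,0],[0,0,-3],0],
    [[0,0,0],[0,0,-3],0]
  ]
}}

```text
clock: 29.35
tcp_pos: [0.5208, -0.1644, 0.3076]
orientation: [-0.0, 0.282, 0.96, -0.0]
wrist_force: [0.5, -0.3, -0.3]
finger_gap: 0.0849
grip_force: 0.0
```

```bash
python3 -c "
from to import *
show(); print(env.hand_in())"
```

```text
t 29.35 [ 0.5208 -0.1644  0.3076] yaw 147.3 tilt [-0.01  0.  ] q [-25.9  14.2   8.2  84.   -0.    6.8] F [ 0.54 -0.35 -0.28] T [-0.018 -0.026  0.052] gap 0.0849 0.0
the job is handed in; nothing more can be done
None
```

I handed the job in at 29 s: the bar is butted and should be clamped, the ratchet slipped about 45° going by the line marks, and the arm is clear. The hand-in returned no verdict, and I did not view the bar again after clamping it.

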